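# Bring the tyre valve to the top

### The job

The small trolley wheel on the bench stand is waiting to be pumped up. Turn it, with gentle pushes of the fingers on one spoke after another through the open part above the wire guard, until its valve stem stands straight up, at the very top of the leaning wheel; either way round will do. Push on the spokes only, not on the tyre or the valve stem, leave the can, the bottle and the tape roll where they are, and let go of the wheel at the end.

Things in the scene. Friction and masses are not known exactly. Their poses are not given: they have to be found in the camera images.
- stand: Fixed grey steel stand, 210 mm deep, 250 mm wide; origin on the bench under the hub. x points level away from the robot side (turned 0.45 to 0.8 rad to the left), y to the left, z up. It carries the wheel leaning back: up the slope of the wheel's face is (cos 30 deg, 0, sin 30 deg) here; out of its face, along the axle, is (-sin 30 deg, 0, cos 30 deg).
- hub (a point): Middle of the wheel, on the axle, in its mid plane, 120 mm above the bench. The hub has 20 mm radius, stands 16 mm out of the mid plane, its nut 23 mm; 35 mm behind the mid plane are free. Mind the fixtures: the wooden tool chest just in front of the stand is 237 mm high, and a desk lamp's pole stands at x = 0.35, y = 0.05, 0.63 m high, its arm rising from there over the chest.
- guard_top (a point): Middle of the top bar of the wire guard: straight in front of the hub, 28 mm out of the wheel's mid plane. Four level round 6 mm bars cross the whole width, 22 mm apart down the slope from this one; above it the wheel is open.
- wheel (a joint): Turn of the wheel, rad: 0 with the valve at the very top, growing counter-clockwise seen from the front (from above, on the robot's side). It turns without end (2 pi more is the same place) and starts within 1.05 rad of upside down (pi). Stiff axle, about 0.12 N m of friction: it stays where it is left.
- spokes: The wheel's four flat metal spokes, turning with it: 10 mm wide, 12 mm thick (2 mm behind to 10 mm in front of the mid plane), from the hub to the rim (inner radius 74 mm), at 45, 135, 225 and 315 degrees round from the valve. Origin at the wheel's middle; x towards the valve, z out of the face.
- tyre: The black rubber tyre on the wheel, round in section, 25 mm thick (to 12.5 mm either side of the mid plane), inner radius 76 mm, outer radius 101 mm; origin at the wheel's middle. Not to be pushed.
- stem: The bent brass valve stem, 32 mm long with a 9 mm cap, coming out of the rim's face midway between two spokes and lying outward over the side of the tyre: 72 to 104 mm from the axle, to 22 mm in front of the mid plane. It points away from the axle. The origin of this entry is the wheel's middle, x points to the stem, z out of the face. Not to be pushed.
- valve (a point): Middle of the valve stem, 90 mm from the axle, 17.5 mm in front of the wheel's mid plane; it turns with the wheel.
- top_mark (a point): The fixed, unmarked point where the valve must come: 90 mm straight up-slope of the hub, 17.5 mm in front of the wheel's mid plane.
- white_can: Bystander: white can with a grey domed top, 58 mm across, 86 mm high, origin at its underside. Leave alone.
- oil_bottle: Bystander: small brown bottle with a black cap, 37 mm across, 78 mm high, origin at its underside. Leave alone.
- tape_roll: Bystander: flat roll of tan tape, 92 mm across, 19 mm high, lying flat, origin at its underside. Leave alone.

How it is judged:
By the outcome, as a careful person would: the job done as asked, in the order asked, and still so for the second after the job is handed in, with the robot touching nothing.
It also fails if it takes over 54 s, if anything falls off the work surface, if the arm or the gripper's body presses on something with over 40 N, if the wrist force passes 120 N, or if a joint passes its speed limit or range.

### The arm

A 6-joint arm with a two-finger parallel gripper is mounted at the origin on a cart in front of the work surface, level with it; the furniture and walls round the work are solid. World frame = base frame: x ahead of the robot, y to its left, z up, the work surface at z = 0. Lengths are in m, angles in degrees, forces in N, time in s.
With the tool pointing down it reaches from about 0.25 to 0.725 m from the base axis. Payload 9.7 kg.
Tool frame: the origin (TCP) lies between the finger pads; the fingertips stand 19 mm ahead of it and the grasp point (between the pads) is the TCP; z points along the fingers, y is the line along which they close (so a half turn about z gives the same grasp; the last joint's range is limited). The gripper opens to 85 mm and grips with 20 to 120 N. Pads are 22 mm wide; open, the fingers measure 114 mm over their backs; the gripper's body (76 mm by 85 mm) begins 54 mm behind the grasp point. The pads swing forward as they close: fully open they stand 13 mm farther back than shut.
Start: joints at [-63.484, 4.979, 10.078, 95.1, 0, 90], TCP at [0.246, -0.492, 0.218] pointing down, gripper open.
Joint ranges: [-179.16, 179.16], [-48.56, 103.87], [-65.8, 70.77], [-126.05, 130.52], [-82.76, 87.17], [-180, 180]. Speed limits (degrees/s): [127.2, 127.2, 147.25, 180, 180, 180].

### API

Orientations are given as [roll, pitch, yaw] about the fixed x, y, z axes, in that order (R = Rz(yaw) Ry(pitch) Rx(roll)).
In Python, from workcell import telemetry, camera, calibration, workorder gives the robot as it stands.
- The arm moves only by the tool play_rows, never from a script. Its argument "increments" is a list of rows, each a list of 3 entries, a list of its own where there are three numbers: the shift along the tool's x, y, z in mm, then the turn, a rotation vector about the tool's x, y, z in degrees, then the closure, from 0 (fully open) to 1 (shut). In form: [[[x, y, z], [ax, ay, az], jaw], ...]. A call has 1 to 20 rows; each row is the pose to reach, as a shift and turn from the pose commanded when the call began, along the tool's axes at that moment; what a row does not reach only later rows make up. A row lasts 1/10 s, in which the tool goes at most 50 mm and 8.59 degrees, less where a joint would pass 70% of its speed; a pose out of reach is approached as far as the arm can. A call with a gripper value outside its range is refused whole. The fingers move at their own pace and stop on an object; "grip_force" is the grip in N (left out, the last holds). Time passes only in rows, so rows that repeat a pose let the fingers close. It gives the time, the measured TCP pose, the force, the opening and the grip force at its end, in the units of the state.
- telemetry.get_obs(): the state, without advancing time (a new reading comes with each control period).
- camera(name): name is "scene" or "side" or "wrist"; returns (picture, depth): 420x560x3 uint8, red, green, blue; 420x560 float32, m along the optical axis (not along the pixel's ray), 0 where there is no reading.
- calibration(name): a dict with "vertical_fov" (degrees; the focal length in pixels is half the picture's height over the tangent of half this angle, whatever the lens; pixels are square), "cx", "cy" (the principal point, pixels), "k1" (the pictures are not rectified: a ray, as slopes to the right and down, at radius r is drawn at 1 + k1 r^2 times it, then the intrinsics apply), "rvec" (rotation vector, rad) and "tvec" (3), from world to camera coordinates, as OpenCV has them; the wrist camera has in their place "hand_eye" (4x4, takes a point from camera to tool coordinates, whose origin is the TCP and whose axes are the flange's). Camera axes: x right, y down, z forward; pixel columns grow to the right and rows downward; lengths in m; the calibration is good to about 2 mm. A picture is of the moment at which its call begins: read the wrist's pose just before it. calibration takes no time and is no camera call.
- workorder.job_done(): hands the job in; it is judged then, once.
The state is a dict: "time": time; "q": joint angles; "qd": joint speeds; "joint_efforts": joint torques, N m; "ee_pos": TCP position; "tcp_rot": TCP orientation; "wrist_force": force on the tool from outside, world axes, zero at the start; "torque": the same for the moment, N m; "opening": finger opening in m; "grasp_force": force on a finger pad.
Only numpy, scipy, OpenCV 4.12 (cv2) and the standard library are available. Lean on these libraries where they do the work, as an engineer would, in place of code of your own. Each camera call takes 0.05 s, during which the arm holds its last target. There are 200 camera calls.

## Working session

There is one attempt and no reset: what is moved stays moved. The work goes in short steps, Python scripts to look and compute and a tool call to move; the robot and the scene stay as the last step left them, time stands still between calls to the robot, and variables do not carry over. Pictures are saved under pics/ and viewed, at most 10 in all, crops included, and the job is handed in when it is done.

Besides the shell and the picture viewer there is one more tool, called in YAML: its name, and indented under it one key for each argument. play_rows: Moves the arm, as the interface text tells. Its arguments: {"type":"object","properties":{"increments":{"type":"array"},"grip_force":{"type":"number"}},"required":["increments"]}

```bash
mkdir -p pics; ls
python3 - <<'E'
from workcell import telemetry, camera, calibration
import cv2,numpy as np
o=telemetry.get_obs();print(o)
for n in ("scene","side"):
    p,d=camera(n);np.savez(f"pics/{n}.npz",p=p,d=d);cv2.imwrite(f"pics/{n}0.png",p[:,:,::-1]);print(n,calibration(n))
print(calibration("wrist"))
E
```

```text
pics
{'time': 0.0, 'q': array([-6.34831860e+01,  5.01080323e+00,  1.00319677e+01,  9.50996497e+01,
        1.24577959e-03,  9.00010620e+01]), 'qd': array([-0.03450809, -0.08966011, -0.04956357,  0.02587356,  0.0028096 ,
        0.09352339]), 'joint_efforts': array([-1.12375608e-03, -5.20392466e+01,  4.64807224e+01,  1.61880342e-02,
       -1.95975485e-05,  1.75677354e-05]), 'ee_pos': array([ 0.24544121, -0.49190281,  0.21716367]), 'tcp_rot': array([-1.79921515e+02, -1.24432370e-03,  2.65157504e+01]), 'wrist_force': array([-0.42411724,  0.61603326, -0.23887809]), 'torque': array([ 0.00972309, -0.0214661 ,  0.05638478]), 'grasp_force': 0.0, 'opening': 0.08556585247446145}
scene {'vertical_fov': 45.40696344708338, 'cx': 285.73237173861935, 'cy': 212.92240625390605, 'k1': -0.16161854925678174, 'rvec': array([ 2.33369496,  0.6254566 , -0.23781731]), 'tvec': array([-0.48345965, -0.21993177,  1.61008872])}
side {'vertical_fov': 49.17785895441385, 'cx': 283.4067888043366, 'cy': 203.90505992963278, 'k1': -0.05288842541225436, 'rvec': array([ 2.09084441, -0.45577279,  0.26668284]), 'tvec': array([-0.58696194,  0.18075187,  1.14703565])}
{'vertical_fov': 59.53660987155477, 'cx': 282.89333435444337, 'cy': 213.59377011755197, 'k1': 0.030242719592388737, 'hand_eye': array([[ 1.56136135e-03, -9.56999526e-01, -2.90085279e-01,
         7.39078047e-02],
       [ 9.99998462e-01,  1.72603294e-03, -3.11817811e-04,
        -2.50084663e-05],
       [ 7.99106244e-04, -2.90084346e-01,  9.57000749e-01,
        -1.55811298e-01],
       [ 0.00000000e+00,  0.00000000e+00,  0.00000000e+00,
         1.00000000e+00]])}
```

View pics/scene0.png

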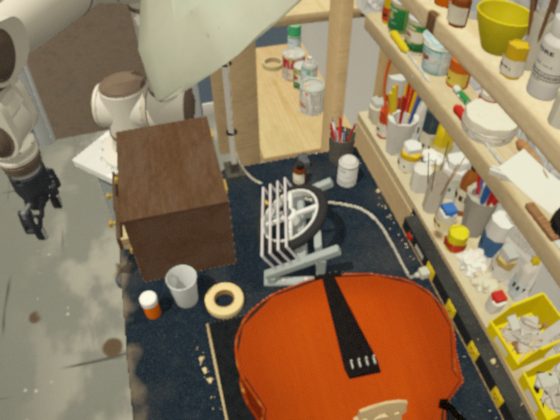

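View pics/side0.png

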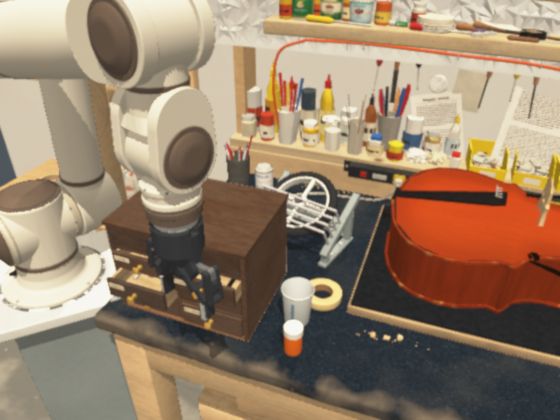

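The scene view shows the wheel at about (300,215), left of and behind the chest; the side view shows it at about (303,200). The lamp pole is at about (230,120) in the scene view. I'll enlarge both and get depth points.

```bash
cat > h.py <<'E'
import numpy as np,cv2
from workcell import telemetry, camera, calibration
from scipy.spatial.transform import Rotation as R
def pose(o=None):
    o=o or telemetry.get_obs(); T=np.eye(4);T[:3,:3]=R.from_euler('xyz',o['tcp_rot'],degrees=True).as_matrix();T[:3,3]=o['ee_pos'];return T
def cam(n,T=None):
    c=calibration(n);f=210/np.tan(np.radians(c['vertical_fov']/2));K=np.array([[f,0,c['cx']],[0,f,c['cy']],[0,0,1.]]);D=np.array([c['k1'],0,0,0,0])
    if n=='wrist': W=T@c['hand_eye']; E=np.linalg.inv(W)
    else: E=np.eye(4);E[:3,:3]=cv2.Rodrigues(c['rvec'])[0];E[:3,3]=c['tvec']
    return K,D,E
def unproj(uv,d,C):
    K,D,E=C;n=cv2.undistortPoints(np.array(uv,float).reshape(-1,1,2),K,D)[:,0];d=np.atleast_1d(d)
    P=np.c_[n*d[:,None],d];W=np.linalg.inv(E);return P@W[:3,:3].T+W[:3,3]
def proj(P,C):
    K,D,E=C;return cv2.projectPoints(np.array(P,float).reshape(-1,1,3),cv2.Rodrigues(E[:3,:3])[0],E[:3,3],K,D)[0][:,0]
def cloud(d,C):
    v,u=np.nonzero(d>0);return np.c_[u,v],unproj(np.c_[u,v],d[v,u],C)
E
python3 - <<'E'
from h import *
ims=[]
for n,(x,y) in (("scene",(250,165)),("side",(265,155))):
    z=np.load(f"pics/{n}.npz");C=cam(n);uv,P=cloud(z['d'],C)
    ims.append(cv2.resize(z['p'][y:y+100,x:x+100,::-1],(400,400),interpolation=cv2.INTER_CUBIC))
    for q in [(297,215),(303,200),(235,172),(231,130),(212,120),(118,155)] if n=="scene" else [(303,200),(330,210),(190,200)]:
        print(n,q,unproj([q],z['d'][q[1],q[0]],C).round(3))
cv2.imwrite("pics/c0.png",np.hstack(ims))
E
```

```text
scene (297, 215) [[ 0.653 -0.111  0.131]]
scene (303, 200) [[ 0.625 -0.026  0.093]]
scene (235, 172) [[0.362 0.037 0.019]]
scene (231, 130) [[0.354 0.046 0.168]]
scene (212, 120) [[-0.526  1.014 -0.762]]
scene (118, 155) [[ 0.216 -0.243  0.236]]
side (303, 200) [[ 0.641 -0.132  0.138]]
side (330, 210) [[ 0.685 -0.198  0.134]]
side (190, 200) [[ 0.263 -0.527  0.452]]
```

View pics/c0.png

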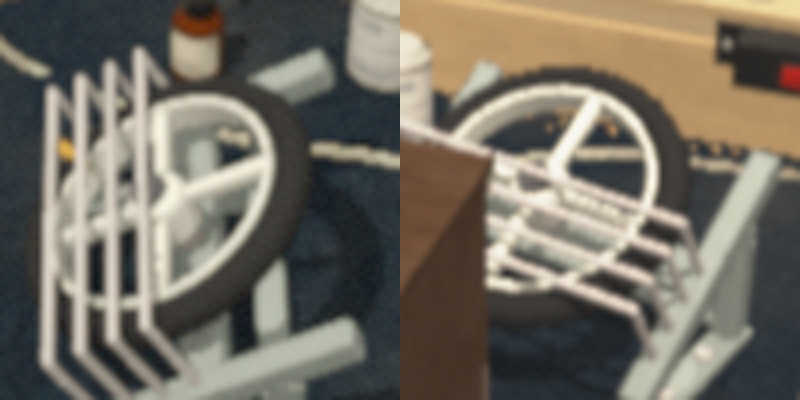

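Scene crop (left): the brass stem is at crop (65,150), pixel (266,202), behind the guard on the left. The spokes run towards crop (160,110), (265,165), (165,290) and (60,230). Next I'll fit the stand pose and map the chest and lamp.

```bash
cat >> h.py <<'E'
def stand(x,y,yaw):
    c,s=np.cos(yaw),np.sin(yaw);Rs=np.array([[c,-s,0],[s,c,0],[0,0,1]])
    h=np.radians(30);up=Rs@[np.cos(h),0,np.sin(h)];n=Rs@[-np.sin(h),0,np.cos(h)];left=Rs@[0,1,0]
    T=np.eye(4);T[:3,:3]=np.c_[up,left,n];T[:3,3]=[x,y,.12];return T  # wheel frame: x up-slope,y left,z out
E
python3 - <<'E'
from h import *
from scipy.optimize import least_squares
Q=[]
for n in("scene","side"):
    z=np.load(f"pics/{n}.npz");C=cam(n);uv,P=cloud(z['d'],C)
    br=z['p'][uv[:,1],uv[:,0]].max(1)
    m=(br<80)&(abs(P[:,2]-.12)<.085)&(np.hypot(P[:,0]-.66,P[:,1]+.10)<.14);print(n,m.sum());Q.append(P[m])
P=np.vstack(Q)
def res(p,P=P):
    T=stand(*p);q=(P-T[:3,3])@T[:3,:3];return np.hypot(np.hypot(q[:,0],q[:,1])-.0885,q[:,2])-.0125
best=min((least_squares(res,[.66,-.1,y],loss='cauchy',f_scale=.002) for y in(.45,.6,.8)),key=lambda r:r.cost)
print(best.x,[np.median(abs(res(best.x,q))) for q in Q])
for q in Q: print(least_squares(lambda p:res(p,q),best.x,loss='cauchy',f_scale=.002).x)
T=stand(*best.x);np.save("T.npy",T)
out=[]
for n,pts in(("scene",[(266,202),(290,192),(316,206),(291,237),(265,222)]),("side",[(304+9,200-21),])):
    K,D,E=C=cam(n);W=np.linalg.inv(E)
    for p in pts:
        a=unproj([p],[1.],C)[0];o=W[:3,3];r=a-o;off=T[:3,3]+T[:3,2]*(.0175 if p==(266,202) else .006)
        t=(off-o)@T[:3,2]/(r@T[:3,2]);q=(o+t*r-T[:3,3])@T[:3,:3];print(n,p,q.round(3),np.degrees(np.arctan2(q[1],q[0])).round(1))
# obstacles
z=np.load("pics/scene.npz");uv,P=cloud(z['d'],cam("scene"))
for lo in np.arange(.2,1.0,.1):
    m=(P[:,2]>lo)&(P[:,2]<lo+.1)&(P[:,0]>.1)&(P[:,0]<.8)&(P[:,1]<.25)&(P[:,1]>-.45)
    if m.sum(): print(lo.round(2),m.sum(),P[m].min(0).round(2),P[m].max(0).round(2))
m=(P[:,2]>.22)&(P[:,2]<.25)&(P[:,0]>.1)&(P[:,0]<.7)&(P[:,1]<.1)
print(cv2.minAreaRect((P[m][:,:2]).astype(np.float32)))
# lamp shade samples
for q in[(150,60),(170,95),(200,70),(230,40),(270,15),(240,5),(150,5)]:print(q,unproj([q],z['d'][q[1],q[0]],cam("scene")).round(2))
E
```

```text
scene 942
side 609
[ 0.63781597 -0.11647273  0.52674376] [np.float64(0.0013776939083055073), np.float64(0.0014489113634493025)]
[ 0.63720867 -0.11666401  0.53478622]
[ 0.639898   -0.11674086  0.51184567]
scene (266, 202) [-0.062  0.066  0.017] 133.0
scene (290, 192) [0.003 0.08  0.006] 87.8
scene (316, 206) [ 0.074 -0.002  0.006] -1.8
scene (291, 237) [ 0.004 -0.07   0.006] -86.6
scene (265, 222) [-0.07   0.01   0.006] 171.9
side (313, 179) [ 0.079 -0.001  0.006] -0.7
0.2 11604 [ 0.1  -0.45  0.2 ] [0.8  0.25 0.3 ]
0.3 551 [ 0.1  -0.45  0.3 ] [0.78 0.24 0.4 ]
0.4 192 [ 0.1  -0.45  0.4 ] [0.72 0.23 0.5 ]
0.5 2828 [ 0.1  -0.45  0.5 ] [0.8 0.2 0.6]
0.6 3391 [ 0.15 -0.45  0.6 ] [0.8  0.13 0.7 ]
0.7 43 [ 0.25 -0.45  0.7 ] [ 0.28 -0.42  0.71]
((0.2797981798648834, -0.19436725974082947), (0.4017016887664795, 0.5661933422088623), 32.574951171875)
(150, 60) [[ 0.8  -0.62  0.86]]
(170, 95) [[ 0.82 -0.63  0.84]]
(200, 70) [[ 0.85 -0.62  0.87]]
(230, 40) [[ 0.87 -0.61  0.89]]
(270, 15) [[ 0.88 -0.59  0.9 ]]
(240, 5) [[ 0.86 -0.59  0.91]]
(150, 5) [[ 0.79 -0.6   0.9 ]]
```

Run:
```python
from h import *
T=np.load("T.npy")
for n in("scene","side"):
    z=np.load(f"pics/{n}.npz");C=cam(n);uv,P=cloud(z['d'],C)
    print(n,"campos",np.linalg.inv(C[2])[:3,3].round(2))
    m=(abs(P[:,2]-.237)<.006)&(P[:,0]<.62)&(P[:,0]>.1)&(P[:,1]<.15)&(P[:,1]>-.45)
    h,_,_=np.histogram2d(P[m,0],P[m,1],bins=[np.arange(.1,.62,.04),np.arange(-.45,.16,.04)]);print("rows x from .1, cols y from -.45\n",h.astype(int))
    for lo in np.arange(.28,1.,.08):
        a=np.degrees(np.arctan2(P[:,1],P[:,0]))
        m=(P[:,2]>lo)&(P[:,2]<lo+.08)&(a>-45)&(P[:,0]>.05)&(P[:,0]<.8)&(P[:,1]<.2)&(P[:,1]>-.6)
        if m.sum():
            q=P[m];r=np.round(q[:,:2],1);u,c=np.unique(r,axis=0,return_counts=True);k=c>4;print(lo.round(2),[(tuple(x.round(1).tolist()),int(y)) for x,y in zip(u[k],c[k])])
# where would lamp arm project
for z_ in(.3,.45,.63):print(z_,proj([.35,.05,z_],cam("scene")),proj([.35,.05,z_],cam("side")))
```

```text
scene campos [ 1.04 -0.84  1.04]
rows x from .1, cols y from -.45
 [[  0   0   0   0   0   0   0   0   0   0   0  16   0   0   0]
 [  0   0   0   0   0   1  85  40   0   0   0   0   0   0   0]
 [  0   0   0   0   0  92 157 137  40   0   0   0   0   0   0]
 [  0   0   0   0  96 162 154 154 133  41   0   0   0   0   0]
 [  0   0   0 110 183 177 166 157 140 128  34   0   0   0   0]
 [  0   2 135 200 192 180 176 157 160 147 117   3   0   0   0]
 [  0 140 221 216 194 194 182 165 166 135  20   0  26   0   0]
 [  0 103 234 219 207 197 191 176 153  19   0   0   0   0   0]
 [  0   0 105 228 214 206 199 162  24   0   0   0   0   0   0]
 [  0   0   0 107 223 217 168  20   0   0   0   0   0   0   0]
 [  0   0   0   0 110 191  21   0   0   0   0   0   0   0   0]
 [  0   0   0   0   0  10   0   0   0   0   0   0   0   0   0]]
0.28 [((0.1, 0.0), 17), ((0.3, 0.0), 32), ((0.4, 0.0), 169), ((0.8, 0.2), 5)]
0.36 [((0.1, -0.0), 28), ((0.4, 0.0), 63), ((0.4, 0.1), 7)]
0.44 [((0.1, -0.0), 206), ((0.2, -0.0), 6), ((0.7, 0.1), 132), ((0.7, 0.2), 50), ((0.8, 0.0), 33), ((0.8, 0.1), 89)]
0.52 [((0.1, -0.1), 5
[... 852 characters left out ...]
88 191 173 137  24   0   0   0   0   0   0   0]
 [  0   0   0   0  81 144  27   0   0   0   0   0   0   0   0]
 [  0   0   0   0   0  10   0   0   0   0   0   0   0   0   0]]
0.28 [((0.1, -0.0), 1020), ((0.2, 0.0), 416), ((0.8, 0.2), 11)]
0.36 [((0.1, -0.0), 1109), ((0.2, -0.0), 501)]
0.44 [((0.1, -0.0), 720), ((0.2, -0.0), 327), ((0.7, 0.1), 240), ((0.7, 0.2), 106), ((0.8, 0.0), 53), ((0.8, 0.1), 159), ((0.8, 0.2), 270)]
0.52 [((0.7, 0.1), 629), ((0.7, 0.2), 247), ((0.8, 0.0), 60), ((0.8, 0.1), 749)]
0.3 [[226.96432564  89.33427217]] [[169.50141248 135.27604148]]
0.45 [[222.41391285  37.69615719]] [[162.14488138  76.50845885]]
0.63 [[216.41620554 -34.56482167]] [[152.24461985  -5.24157836]]
```

```bash
cat >> h.py <<'E'
def tgt(u,l,n,lean=15,spin=0):   # mm in wheel frame -> tool pose
    T=np.load("T.npy");L=np.radians(lean);c,s=np.cos(L),np.sin(L)
    Rw=np.array([[0,1,0],[c,0,s],[s,0,-c]]).T  # columns x,y,z of the tool in (up,left,n)
    Rw=np.array([[0,c,s],[1,0,0],[0,s,-c]]).T
    Rw=np.c_[[0,c,s],[1,0,0],[0,s,-c]]
    M=np.eye(4);M[:3,:3]=T[:3,:3]@Rw@R.from_euler('z',spin,degrees=True).as_matrix();M[:3,3]=T[:3,3]+T[:3,:3]@np.array([u,l,n])/1000;return M
def inc(M,T0=None):
    T0=pose() if T0 is None else T0;D=np.linalg.inv(T0)@M;return (D[:3,3]*1000).round(0).tolist(),np.degrees(R.from_matrix(D[:3,:3]).as_rotvec()).round(1).tolist()
def wf(p): T=np.load("T.npy");return ((np.array(p)-T[:3,3])@T[:3,:3]*1000).round(1)
E
sed -i '/Rw=np.array/d' h.py
python3 - <<'E'
from h import *
H=tgt(45,30,150);print(H.round(3))
T0=pose();A=T0.copy();A[:3,3]=[.55,-.44,.34];print(inc(A));
B=A.copy();B[:3,:3]=H[:3,:3];print(inc(B));print(inc(H)); print(inc(H,B))
E
```

```text
[[-0.597  0.749  0.287  0.592]
 [ 0.77   0.435  0.467 -0.109]
 [ 0.224  0.5   -0.837  0.272]
 [ 0.     0.     0.     1.   ]]
([296.0, 89.0, -123.0], [-0.0, -0.0, -0.0])
([296.0, 89.0, -123.0], [-11.0, 35.8, -94.7])
([481.0, -188.0, -55.0], [-11.0, 35.8, -94.7])
([215.0, 142.0, 223.0], [0.0, 0.0, -0.0])
```

play_rows:
  increments:
    - [[0,0,-40],[0,0,0],1]
    - [[20,6,-80],[0,0,0],1]
    - [[50,15,-110],[0,0,0],1]
    - [[85,25,-123],[0,0,0],1]
    - [[125,37,-123],[0,0,0],1]
    - [[165,50,-123],[0,0,0],1]
    - [[205,62,-123],[0,0,0],1]
    - [[245,74,-123],[0,0,0],1]
    - [[280,84,-123],[0,0,0],1]
    - [[296,89,-123],[0,0,0],1]
    - [[296,89,-123],[-1,3,-8],1]
    - [[296,89,-123],[-2,6,-16],1]
    - [[296,89,-123],[-3,9,-24],1]

```text
time: 1.4
ee_pos: [0.5504, -0.4396, 0.3419]
tcp_rot: [174.9, -8.2, 51.3]
wrist_force: [-1.0, -0.4, 1.2]
opening: -0.0003
grasp_force: 0.0
```

Run:
```python
from h import *
o=telemetry.get_obs();print(o['time'],o['q'].round(1),o['ee_pos'].round(3),o['tcp_rot'].round(1),o['wrist_force'].round(1),o['opening'])
B=tgt(45,30,150);H=B.copy();B[:3,3]=[.55,-.44,.34];print(inc(B),inc(H))
p,d=camera("side");cv2.imwrite("pics/s1.png",p[:,:,::-1])
```

```text
1.4 [-42.2  31.2  57.3 111.5   8.4  87.2] [ 0.55  -0.44   0.342] [174.9  -8.2  51.3] [-1.  -0.4  1.2] -0.0003098178574848091
([-1.0, -0.0, 2.0], [-8.0, 27.0, -70.2]) ([271.0, -184.0, 93.0], [-8.0, 27.0, -70.2])
```

View pics/s1.png

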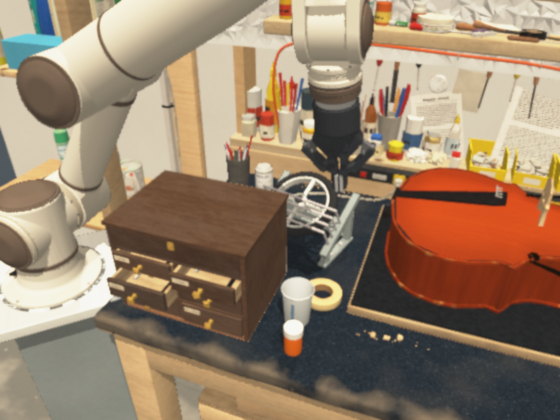

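The side view shows the gripper at about (340,150), clear of everything, with the pole at (170,100). Next I'll tilt the tool in place.

play_rows:
  increments:
    - [[0,0,0],[-1,3,-7],1]
    - [[0,0,0],[-2,6,-15],1]
    - [[0,0,0],[-3,9,-23],1]
    - [[0,0,0],[-3.5,12,-31],1]
    - [[0,0,0],[-4.5,15,-39],1]
    - [[0,0,0],[-5.4,18,-47],1]
    - [[0,0,0],[-6.2,21,-55],1]
    - [[0,0,0],[-7.1,24,-62],1]
    - [[0,0,0],[-8,27,-70],1]
    - [[0,0,0],[-8,27,-70.2],1]

```text
time: 2.45
ee_pos: [0.5398, -0.4249, 0.3251]
tcp_rot: [149.1, -12.4, 126.8]
wrist_force: [0.8, 0.9, -1.6]
opening: 0.0
grasp_force: 0.0
```

Run:
```python
from h import *
o=telemetry.get_obs();print(o['time'],o['q'].round(1),o['ee_pos'].round(3),o['tcp_rot'].round(1),o['wrist_force'].round(1))
print(inc(tgt(45,30,150)),inc(tgt(45,22,90)))
```

```text
2.45 [-51.3  44.8  70.7 127.1  31.3   2.2] [ 0.54  -0.425  0.325] [149.1 -12.4 126.8] [ 0.8  0.9 -1.6]
([206.0, 147.0, 204.0], [0.3, 1.0, -0.6]) ([183.0, 147.0, 260.0], [0.3, 1.0, -0.6])
```

play_rows:
  increments:
    - [[20,14,5],[0,0,0],1]
    - [[45,30,20],[0,0,0],1]
    - [[70,48,45],[0,0,0],1]
    - [[95,66,75],[0,0,0],1]
    - [[120,84,105],[0,0.3,0],1]
    - [[145,102,135],[0,0.6,0],1]
    - [[165,118,160],[0,1,0],1]
    - [[185,133,185],[0.3,1,-0.6],1]
    - [[200,145,200],[0.3,1,-0.6],1]
    - [[206,147,204],[0.3,1,-0.6],1]
    - [[206,147,204],[0.3,1,-0.6],1]

```text
time: 3.55
ee_pos: [0.5917, -0.107, 0.2751]
tcp_rot: [149.1, -12.7, 127.8]
wrist_force: [-0.1, -0.6, -0.4]
opening: 0.0002
grasp_force: 0.0
```

Run:
```python
from h import *
o=telemetry.get_obs();T0=pose(o);print(o['time'],o['q'].round(1),o['ee_pos'].round(3),o['tcp_rot'].round(1),o['wrist_force'].round(1),wf(o['ee_pos']))
p,d=camera("wrist");np.savez("pics/w1.npz",p=p,d=d,T0=T0);C=cam("wrist",T0);T=np.load("T.npy")
g=p[:,:,::-1].copy()
# overlay model: rim circle, hub, guard top
t=np.linspace(0,2*np.pi,90)
for r,h in((.074,.006),(.0885,.0125),(.02,.016)):
    for q in proj((T@np.c_[r*np.cos(t),r*np.sin(t),h+0*t,1+0*t].T).T[:,:3],C): cv2.circle(g,tuple(q.astype(int)),1,(0,0,255),-1)
cv2.imwrite("pics/w1.png",g)
```

```text
3.55 [-25.9   5.4  11.5  92.1  33.   31. ] [ 0.592 -0.107  0.275] [149.1 -12.7 127.8] [-0.1 -0.6 -0.4] [ 47.2  31.3 151.8]
```

View pics/w1.png

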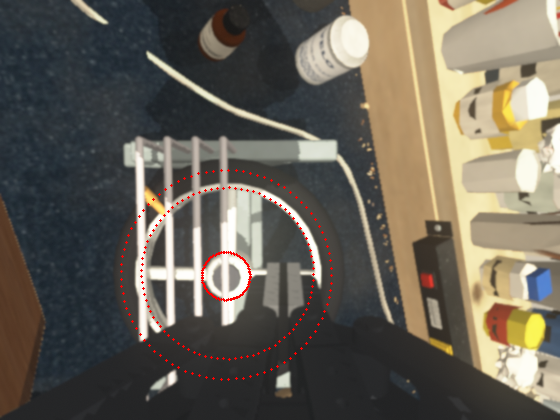

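The wrist view shows the model overlay sitting well on the rim and hub at (226,276). The stem is at (153,200), spokes lie at about 0/90/180°, and the fingertips are at (285,275). I'll compute the increments for the descent and the first push.

Run:
```python
from h import *
print([inc(tgt(*w)) for w in [(38,25,60),(38,25,8)]])
S=tgt(38,25,8)
for w in [(38,16.5,8),(41,11,8),(43,6,8),(44,0,8),(44,-6,8),(43,-14,8),(39.5,-21,8),(35,-27,8),(30,-32,8)]: print(w,inc(tgt(*w),S)[0])
```

```text
[([-29.0, -9.0, 87.0], [0.0, 0.2, 0.1]), ([-42.0, -9.0, 138.0], [0.0, 0.2, 0.1])]
(38, 16.5, 8) [-8.0, 0.0, -2.0]
(41, 11, 8) [-14.0, 3.0, -4.0]
(43, 6, 8) [-18.0, 5.0, -5.0]
(44, 0, 8) [-24.0, 6.0, -6.0]
(44, -6, 8) [-30.0, 6.0, -8.0]
(43, -14, 8) [-38.0, 5.0, -10.0]
(39.5, -21, 8) [-44.0, 2.0, -12.0]
(35, -27, 8) [-50.0, -3.0, -13.0]
(30, -32, 8) [-55.0, -8.0, -15.0]
```

play_rows:
  increments:
    - [[-8,-4,22],[0,0,0],1]
    - [[-16,-7,45],[0,0,0],1]
    - [[-24,-9,68],[0,0,0],1]
    - [[-29,-9,87],[0,0.2,0],1]
    - [[-33,-9,102],[0,0.2,0],1]
    - [[-36,-9,114],[0,0.2,0],1]
    - [[-39,-9,124],[0,0.2,0],1]
    - [[-41,-9,132],[0,0.2,0],1]
    - [[-42,-9,138],[0,0.2,0],1]
    - [[-42,-9,138],[0,0.2,0],1]

```text
time: 4.6
ee_pos: [0.6501, -0.0796, 0.1438]
tcp_rot: [149.1, -13.0, 128.0]
wrist_force: [-0.2, 0.5, -1.2]
opening: 0.0001
grasp_force: 0.0
```

Run:
```python
from h import *
o=telemetry.get_obs();print(o['time'],wf(o['ee_pos']),o['wrist_force'].round(1));print(inc(tgt(38,25,8)))
```

```text
4.6 [37.1 25.7  6. ] [-0.2  0.5 -1.2]
([-0.0, 1.0, -2.0], [0.0, -0.1, 0.2])
```

No contact on the way down. Next is the first push, in steps of about 3 mm per row.

play_rows:
  increments:
    - [[-4,1,-1],[0,0,0],1]
    - [[-8,1,-2],[0,0,0],1]
    - [[-11,2,-3],[0,0,0],1]
    - [[-14,4,-4],[0,0,0],1]
    - [[-16,5,-5],[0,0,0],1]
    - [[-18,6,-5],[0,0,0],1]
    - [[-21,7,-6],[0,0,0],1]
    - [[-24,7,-6],[0,0,0],1]
    - [[-27,7,-7],[0,0,0],1]
    - [[-30,7,-8],[0,0,0],1]
    - [[-34,7,-9],[0,0,0],1]
    - [[-38,6,-10],[0,0,0],1]
    - [[-41,5,-11],[0,0,0],1]
    - [[-44,3,-12],[0,0,0],1]
    - [[-47,1,-13],[0,0,0],1]
    - [[-50,-2,-13],[0,0,0],1]
    - [[-50,-2,-13],[0,0,0],1]

```text
time: 6.3
ee_pos: [0.6747, -0.1255, 0.1425]
tcp_rot: [149.1, -13.0, 128.0]
wrist_force: [0.2, 0.7, -0.0]
opening: 0.0004
grasp_force: 0.0
```

Run:
```python
from h import *
o=telemetry.get_obs();T0=pose(o);print(o['time'],wf(o['ee_pos']),o['wrist_force'].round(1))
p,d=camera("wrist");np.savez("pics/w2.npz",p=p,d=d,T0=T0);cv2.imwrite("pics/w2.png",p[:,:,::-1])
p,d=camera("scene");cv2.imwrite("pics/sc2.png",cv2.resize(p[165:265,240:340,::-1],(500,500),interpolation=cv2.INTER_CUBIC))
```

```text
6.3 [ 34.9 -26.4   5.8] [ 0.2  0.7 -0. ]
```

View pics/w2.png

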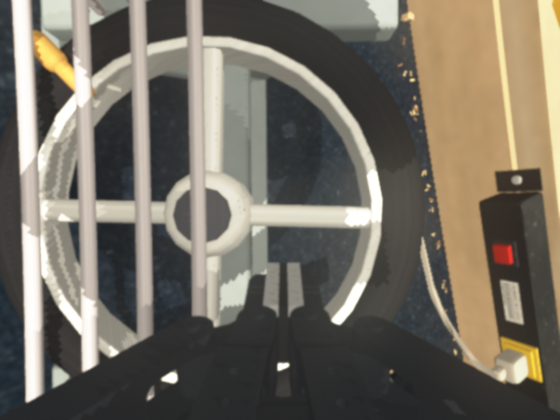

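The wrist view shows the spokes still at 0/90/180/270° and the stem at (55,60), so the wheel has not turned, yet the fingers at (285,270) are already past the spoke. I'll check heights with depth.

Run:
```python
from h import *
z=np.load("pics/w2.npz");d=z['d'];C=cam("wrist",z['T0'])
for q in[(320,215),(350,215),(205,215),(285,268),(272,268),(300,268),(275,290),(320,270),(285,310),(212,100),(380,200),(400,200),(60,55),(85,85),(100,212),(195,100),(250,230)]:
    P=unproj([q],d[q[1],q[0]],C)[0];print(q,d[q[1],q[0]].round(3),P.round(3),wf(P), (np.linalg.inv(z['T0'])@np.r_[P,1])[:3].round(3))
```

```text
(320, 215) 0.166 [ 0.673 -0.098  0.154] [51.5 -1.1  9.9] [0.025 0.017 0.003]
(350, 215) 0.165 [ 0.682 -0.092  0.162] [64.9 -1.1 10.5] [0.026 0.03  0.002]
(205, 215) 0.149 [ 0.629 -0.122  0.144] [ 3.2 -0.8 26.2] [ 0.03  -0.032 -0.013]
(285, 268) 0.145 [ 0.662 -0.127  0.164] [ 35.7 -21.5  30.7] [ 0.011  0.001 -0.023]
(272, 268) 0.144 [ 0.658 -0.13   0.163] [ 30.6 -21.4  31.6] [ 0.012 -0.004 -0.024]
(300, 268) 0.345 [ 0.777 -0.101  0.   ] [  51.1  -56.6 -168. ] [-0.075  0.016  0.16 ]
(275, 290) 0.127 [ 0.654 -0.137  0.179] [ 32.1 -25.9  49.1] [ 0.012 -0.003 -0.042]
(320, 270) 0.359 [ 0.8   -0.092 -0.002] [  71.3  -60.9 -181.9] [-0.082  0.036  0.172]
(285, 310) 0.119 [ 0.655 -0.142  0.187] [ 35.6 -30.5  57.2] [ 0.009  0.001 -0.051]
(212, 100) 0.163 [ 0.611 -0.075  0.131] [ 3.3 49.6 11.1] [ 0.075 -0.031  0.015]
(380, 200) 0.165 [ 0.689 -0.08   0.168] [78.3  5.7 10.3] [0.032 0.043 0.004]
(400, 200) 0.164 [ 0.695 -0.076  0.173] [87.   5.7 11.1] [0.032 0.052 0.003]
(60, 55) 0.153 [ 0.554 -0.09   0.109] [-57.   64.6  20.2] [ 0.092 -0.092  0.01 ]
(85, 85) 0.145 [ 0.568 -0.099  0.124] [-42.4  49.8  29.4] [ 0.08  -0.077 -0.003]
(100, 212) 0.165 [ 0.598 -0.14   0.105] [-47.   -0.1   9.9] [ 0.027 -0.082  0.003]
(195, 100) 0.144 [ 0.603 -0.086  0.147] [ 0.4 44.1 30.6] [ 0.075 -0.034 -0.006]
(250, 230) 0.216 [ 0.673 -0.11   0.093] [ 15.5 -11.7 -40. ] [ 0.002 -0.019  0.048]
```

View pics/sc2.png

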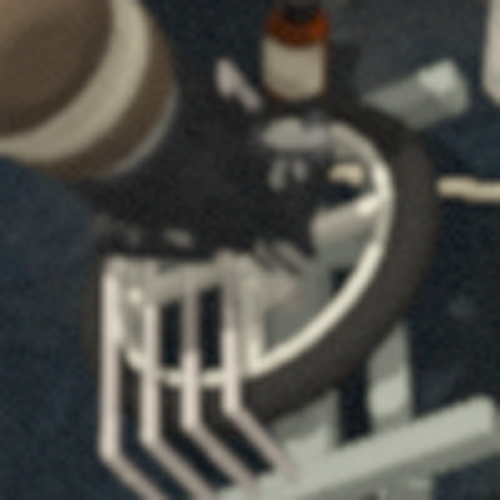

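```bash
python3 - <<'E'
from h import *
z=np.load("pics/w2.npz");d=z['d'];C=cam("wrist",z['T0']);T0=z['T0']
for zt in(-.06,-.04,-.02,0,.01,.019):
    print(zt,[proj((T0@[x,0,zt,1])[:3],C).round(0).tolist() for x in(.011,0,-.011)])
uv,P=cloud(d,C);q=(np.linalg.inv(T0)@np.c_[P,np.ones(len(P))].T).T[:,:3]
m=(abs(q[:,0])<.03)&(abs(q[:,1])<.03)&(q[:,2]>-.07)&(q[:,2]<.03)
for lo in np.arange(-.07,.03,.01):
    k=m&(q[:,2]>=lo)&(q[:,2]<lo+.01)
    if k.sum():print(lo.round(2),k.sum(),q[k].min(0).round(3),q[k].max(0).round(3),uv[k].min(0),uv[k].max(0))
z=np.load("pics/w1.npz");p=z['p']
E
python3 - <<'E'
import cv2,numpy as np
p=np.load("pics/w2.npz")['p'][200:350,190:390,::-1]
cv2.imwrite("pics/c2.png",cv2.resize(cv2.convertScaleAbs(p,alpha=2,beta=20),(800,600),interpolation=cv2.INTER_CUBIC))
E
```

```text
-0.06 [[[283.0, 322.0]], [[283.0, 354.0]], [[283.0, 384.0]]]
-0.04 [[[283.0, 290.0]], [[283.0, 317.0]], [[283.0, 344.0]]]
-0.02 [[[283.0, 266.0]], [[283.0, 290.0]], [[283.0, 314.0]]]
0 [[[283.0, 247.0]], [[283.0, 269.0]], [[283.0, 290.0]]]
0.01 [[[283.0, 239.0]], [[283.0, 260.0]], [[283.0, 281.0]]]
0.019 [[[283.0, 233.0]], [[283.0, 253.0]], [[283.0, 273.0]]]
-0.07 6502 [-0.012 -0.03  -0.07 ] [ 0.014  0.03  -0.06 ] [173 314] [393 402]
-0.06 2268 [-0.012 -0.03  -0.06 ] [ 0.015  0.03  -0.05 ] [183 302] [383 384]
-0.05 930 [-0.011 -0.014 -0.05 ] [ 0.012  0.013 -0.04 ] [243 289] [322 362]
-0.04 945 [ 0.006 -0.014 -0.04 ] [ 0.012  0.013 -0.03 ] [245 275] [320 301]
-0.03 767 [ 0.006 -0.014 -0.03 ] [ 0.012  0.013 -0.02 ] [247 264] [318 287]
-0.02 367 [-0.023 -0.03  -0.02 ] [ 0.03  0.03 -0.01] [211 214] [349 326]
-0.01 1480 [-0.024 -0.03  -0.01 ] [ 0.03  0.03 -0.  ] [211 207] [349 326]
0.0 2500 [-0.026 -0.03   0.   ] [0.03 0.03 0.01] [218 203] [349 311]
0.01 66 [-0.027 -0.02   0.01 ] [0.03 0.03 0.02] [243 198] [342 308]
0.02 10 [ 0.026 -0.017  0.021] [ 0.03  -0.015  0.026] [249 194] [252 203]
```

View pics/c2.png

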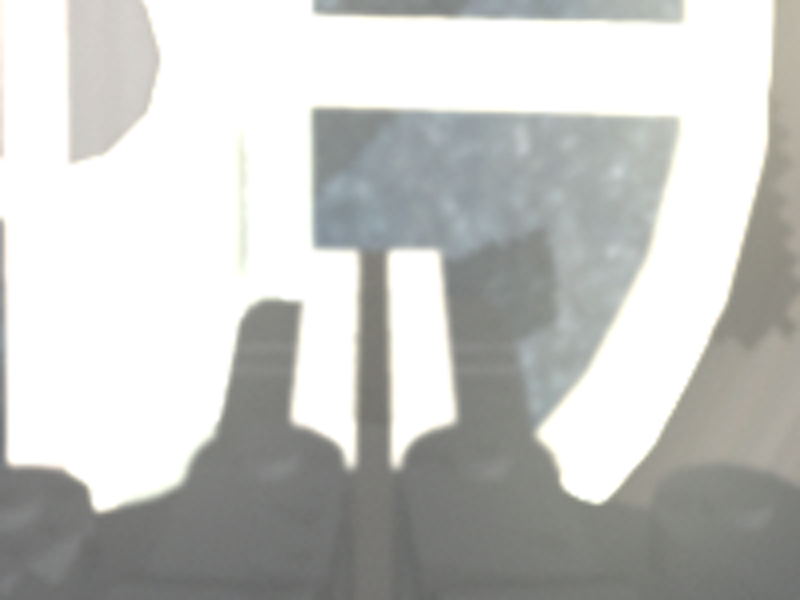

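The crop shows the finger ends at row ~264, i.e. tool z ≈ -20 mm by depth. That means the visible fingertips stand about 20 mm *behind* the reported TCP rather than 19 mm ahead, so they passed above the spoke. I'll get the hand profile and plan a deeper push.

Run:
```python
from h import *
z=np.load("pics/w2.npz");d=z['d'];C=cam("wrist",z['T0']);T0=z['T0']
uv,P=cloud(d,C);q=(np.linalg.inv(T0)@np.c_[P,np.ones(len(P))].T).T[:,:3]
m=(q[:,2]<-.015)&(abs(q[:,1])<.08)&(q[:,0]<.02)
for lo in np.arange(-.1,-.015,.005):
    k=m&(q[:,2]>=lo)&(q[:,2]<lo+.005)
    if k.sum():print(lo.round(3),k.sum(),np.percentile(q[k],2,axis=0).round(3),np.percentile(q[k],98,axis=0).round(3))
k=(abs(q[:,1])<.012)&(abs(q[:,0])<.013)&(q[:,2]<.0)&(uv[:,1]<275);print("tip",np.percentile(q[k][:,2],[90,98,100]))
z1=np.load("pics/w1.npz");C=cam("wrist",z1['T0']);uv,P=cloud(z1['d'],C);q=(np.linalg.inv(z1['T0'])@np.c_[P,np.ones(len(P))].T).T[:,:3]
k=(abs(q[:,1])<.012)&(abs(q[:,0])<.013)&(q[:,2]<.06);print("tip hover",np.percentile(q[k][:,2],[50,90,98,100]))
```

```text
-0.1 2841 [ 0.012 -0.048 -0.1  ] [ 0.018  0.044 -0.095]
-0.095 6695 [ 0.009 -0.055 -0.095] [ 0.018  0.055 -0.09 ]
-0.09 6328 [ 0.004 -0.051 -0.09 ] [ 0.018  0.051 -0.085]
-0.085 5278 [ 0.001 -0.047 -0.085] [ 0.018  0.047 -0.08 ]
-0.08 3286 [-0.008 -0.043 -0.08 ] [ 0.017  0.044 -0.075]
-0.075 4202 [-0.008 -0.039 -0.075] [ 0.013  0.039 -0.07 ]
-0.07 5351 [-0.008 -0.036 -0.07 ] [ 0.013  0.036 -0.065]
-0.065 2555 [-0.008 -0.032 -0.065] [ 0.014  0.032 -0.06 ]
-0.06 1468 [-0.006 -0.026 -0.06 ] [ 0.014  0.027 -0.055]
-0.055 807 [-0.01  -0.016 -0.055] [ 0.013  0.016 -0.05 ]
-0.05 446 [-0.01  -0.006 -0.05 ] [ 0.012  0.006 -0.045]
-0.045 484 [ 0.007 -0.013 -0.045] [ 0.012  0.013 -0.04 ]
-0.04 497 [ 0.006 -0.013 -0.04 ] [ 0.012  0.013 -0.035]
-0.035 791 [-0.039 -0.079 -0.035] [ 0.012  0.013 -0.03 ]
-0.03 2085 [-0.023 -0.079 -0.03 ] [ 0.011  0.011 -0.025]
-0.025 2677 [-0.007 -0.079 -0.025] [ 0.019  0.009 -0.02 ]
-0.02 1084 [-0.052 -0.077 -0.02 ] [ 0.02   0.005 -0.015]
tip [-0.01794279 -0.01604393 -0.01545199]
tip hover [-0.06051635 -0.029907   -0.02045517 -0.01532636]
```

Run:
```python
from h import *
for w in [(38,-26,30),(38,31,30),(38,31,5),(38,31,-20)]: print(w,inc(tgt(*w)))
S=tgt(38,31,-20)
for u,l in [(38,18),(41,12),(43,6.5),(44,0),(44,-6),(43,-14),(39.5,-21),(35,-27),(30,-32)]: print(u,l,inc(tgt(u,l+6.5,-20),S)[0])
```

```text
(38, -26, 30) ([6.0, 3.0, -23.0], [0.0, -0.1, 0.2])
(38, 31, 30) ([61.0, 3.0, -8.0], [0.0, -0.1, 0.2])
(38, 31, 5) ([55.0, 3.0, 16.0], [0.0, -0.1, 0.2])
(38, 31, -20) ([48.0, 3.0, 40.0], [0.0, -0.1, 0.2])
38 18 [-6.0, 0.0, -2.0]
41 12 [-12.0, 3.0, -3.0]
43 6.5 [-17.0, 5.0, -5.0]
44 0 [-24.0, 6.0, -6.0]
44 -6 [-29.0, 6.0, -8.0]
43 -14 [-37.0, 5.0, -10.0]
39.5 -21 [-44.0, 2.0, -12.0]
35 -27 [-50.0, -3.0, -13.0]
30 -32 [-55.0, -8.0, -15.0]
```

play_rows:
  increments:
    - [[3,2,-12],[0,0,0],1]
    - [[6,3,-23],[0,0,0],1]
    - [[22,3,-20],[0,0,0],1]
    - [[40,3,-15],[0,0,0],1]
    - [[55,3,-10],[0,0,0],1]
    - [[61,3,-8],[0,0,0],1]
    - [[59,3,0],[0,0,0],1]
    - [[57,3,8],[0,0,0],1]
    - [[55,3,16],[0,0,0],1]
    - [[53,3,22],[0,0,0],1]
    - [[51,3,28],[0,0,0],1]
    - [[50,3,34],[0,0,0],1]
    - [[48,3,40],[0,0,0],1]
    - [[48,3,40],[0,0,0],1]

```text
time: 7.8
ee_pos: [0.6597, -0.0679, 0.1207]
tcp_rot: [149.1, -13.0, 128.0]
wrist_force: [-0.6, 0.2, 0.1]
opening: 0.0004
grasp_force: 0.0
```

Run:
```python
from h import *
o=telemetry.get_obs();print(o['time'],wf(o['ee_pos']),o['wrist_force'].round(1));print(inc(tgt(38,31,-20)))
```

```text
7.8 [ 37.9  31.  -21.1] [-0.6  0.2  0.1]
([0.0, 0.0, -1.0], [-0.0, -0.2, 0.2])
```

Now half of the push, then a force check.

play_rows:
  increments:
    - [[-3,0,-2],[0,0,0],1]
    - [[-6,0,-3],[0,0,0],1]
    - [[-9,2,-3],[0,0,0],1]
    - [[-12,3,-4],[0,0,0],1]
    - [[-14,4,-5],[0,0,0],1]
    - [[-17,5,-6],[0,0,0],1]
    - [[-20,6,-6],[0,0,0],1]
    - [[-24,6,-7],[0,0,0],1]

```text
time: 8.6
ee_pos: [0.6769, -0.0871, 0.1255]
tcp_rot: [149.0, -13.0, 128.1]
wrist_force: [-3.1, 2.9, 1.6]
opening: 0.0001
grasp_force: 1.7
```

The spoke is pushing back with about 4.5 N, as expected from the axle friction. I'll continue the arc.

play_rows:
  increments:
    - [[-3,0,-1],[0,0,0],1]
    - [[-6,0,-2],[0,0,0],1]
    - [[-10,0,-3],[0,0,0],1]
    - [[-13,-1,-4],[0,0,0],1]
    - [[-17,-2,-5],[0,0,0],1]
    - [[-20,-4,-6],[0,0,0],1]
    - [[-23,-6,-6],[0,0,0],1]
    - [[-26,-9,-7],[0,0,0],1]
    - [[-29,-12,-8],[0,0,0],1]
    - [[-31,-14,-8],[0,0,0],1]
    - [[-31,-14,-8],[0,0,0],1]

```text
time: 9.7
ee_pos: [0.6826, -0.1218, 0.1177]
tcp_rot: [149.1, -12.9, 128.0]
wrist_force: [0.1, 0.4, -0.2]
opening: 0.0003
grasp_force: 0.3
```

Run:
```python
from h import *
o=telemetry.get_obs();T0=pose(o);print(o['time'],wf(o['ee_pos']),o['wrist_force'].round(1))
p,d=camera("wrist");np.savez("pics/w3.npz",p=p,d=d,T0=T0);cv2.imwrite("pics/w3.png",p[:,:,::-1])
```

```text
9.7 [ 30.1 -27.1 -20. ] [ 0.1  0.4 -0.2]
```

View pics/w3.png

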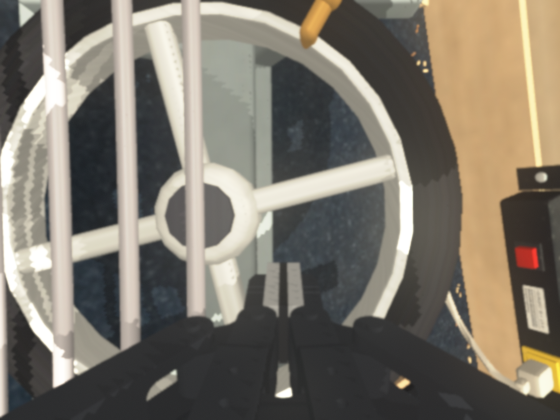

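The wheel turned: the valve base is at (308,38) and the upper spoke's outer end at (390,167). I'll measure the angle and plan the second push.

```bash
cat >> h.py <<'E'
def ang(z,pts,n):
    C=cam("wrist",z['T0']);T=np.load("T.npy");o=np.linalg.inv(C[2])[:3,3];k=T[:3,2];out=[]
    for p in pts:
        r=unproj([p],[1.],C)[0]-o;t=(T[:3,3]+k*n-o)@k/(r@k);q=wf(o+t*r);out.append((q[:2].tolist(),float(np.degrees(np.arctan2(q[1],q[0])).round(1))))
    return out
E
python3 - <<'E'
from h import *
z=np.load("pics/w3.npz");print(ang(z,[(388,167),(300,192),(160,25),(28,258)],.010))
# plan: spoke angle 14 deg -> -45: finger centre left of the spoke
def f(phi,rho=38,d0=0):
    c,s=np.cos(np.radians(phi)),np.sin(np.radians(phi));d=5+11.4*c+15*abs(s)+1.6*c+d0
    return rho*c+d*s,-rho*s+d*c+6.5
for w in [(30,-27,32)]:print(w,inc(tgt(*w)))
e=f(-14,40,7);print(e);print("over",inc(tgt(*e,32)),"in",inc(tgt(*e,-20)));S=tgt(*e,-20)
for ph in(-14,0,10,20,30,37,40,45):print(ph,np.round(f(ph),1),inc(tgt(*f(ph),-20),S)[0])
E
```

```text
[([69.6, 17.3], 14.0), ([36.4, 7.8], 12.1), ([-15.9, 69.3], 102.9), ([-65.9, -17.5], -165.1)]
(30, -27, 32) ([13.0, -0.0, -50.0], [0.0, -0.1, 0.2])
(np.float64(31.979308092177508), np.float64(43.58062061377587))
over ([82.0, 2.0, -32.0], [0.0, -0.1, 0.2]) in ([68.0, 2.0, 18.0], [0.0, -0.1, 0.2])
-14 [31.7 36.3] [-7.0, -0.0, -2.0]
0 [38.  24.5] [-18.0, 6.0, -5.0]
10 [41. 20.] [-23.0, 9.0, -6.0]
20 [43.4 14.5] [-28.0, 11.0, -8.0]
30 [44.8  8.1] [-34.0, 13.0, -9.0]
37 [45.   3.1] [-39.0, 13.0, -10.0]
40 [44.9  0.9] [-41.0, 13.0, -11.0]
45 [44.4 -2.8] [-45.0, 12.0, -12.0]
```

play_rows:
  increments:
    - [[4,0,-12],[0,0,0],1]
    - [[7,0,-25],[0,0,0],1]
    - [[10,0,-38],[0,0,0],1]
    - [[13,0,-50],[0,0,0],1]
    - [[28,0,-46],[0,0,0],1]
    - [[46,1,-41],[0,0,0],1]
    - [[64,2,-36],[0,0,0],1]
    - [[78,2,-33],[0,0,0],1]
    - [[82,2,-32],[0,0,0],1]
    - [[80,2,-24],[0,0,0],1]
    - [[77,2,-14],[0,0,0],1]
    - [[74,2,-4],[0,0,0],1]
    - [[72,2,4],[0,0,0],1]
    - [[70,2,11],[0,0,0],1]
    - [[68,2,18],[0,0,0],1]
    - [[68,2,18],[0,0,0],1]

```text
time: 11.35
ee_pos: [0.6483, -0.0591, 0.1179]
tcp_rot: [149.1, -13.0, 128.0]
wrist_force: [-0.7, -0.2, -0.4]
opening: -0.0003
grasp_force: 0.0
```

Run:
```python
from h import *
o=telemetry.get_obs();print(o['time'],wf(o['ee_pos']),o['wrist_force'].round(1))
```

```text
11.35 [ 31.8  44.4 -20.8] [-0.7 -0.2 -0.4]
```

play_rows:
  increments:
    - [[-3,0,-1],[0,0,0],1]
    - [[-7,0,-2],[0,0,0],1]
    - [[-10,2,-3],[0,0,0],1]
    - [[-14,4,-4],[0,0,0],1]
    - [[-18,6,-5],[0,0,0],1]
    - [[-20,8,-6],[0,0,0],1]
    - [[-23,9,-6],[0,0,0],1]
    - [[-26,10,-7],[0,0,0],1]
    - [[-28,11,-8],[0,0,0],1]
    - [[-31,12,-9],[0,0,0],1]
    - [[-34,13,-9],[0,0,0],1]
    - [[-37,13,-10],[0,0,0],1]
    - [[-40,13,-11],[0,0,0],1]
    - [[-40,13,-11],[0,0,0],1]

```text
time: 12.75
ee_pos: [0.6794, -0.0902, 0.126]
tcp_rot: [149.0, -12.9, 128.0]
wrist_force: [-0.1, 1.1, 0.0]
opening: -0.0002
grasp_force: 0.4
```

Run:
```python
from h import *
o=telemetry.get_obs();T0=pose(o);print(o['time'],wf(o['ee_pos']),o['wrist_force'].round(1))
p,d=camera("wrist");np.savez("pics/w4.npz",p=p,d=d,T0=T0);cv2.imwrite("pics/w4.png",p[:,:,::-1])
```

```text
12.75 [ 45.6   1.8 -19.4] [-0.1  1.1  0. ]
```

View pics/w4.png

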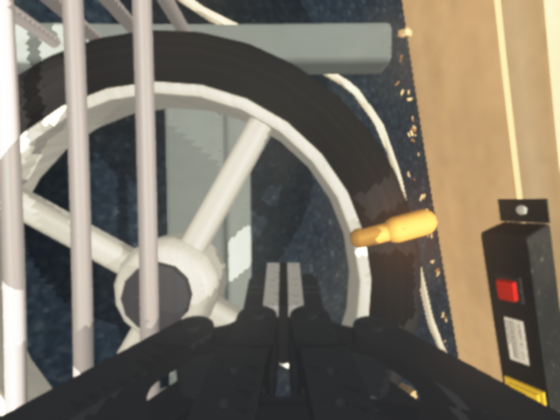

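The wheel turned further: the stem runs from (360,238) to (430,222), and a spoke runs from about (205,237) to (260,128).

Run:
```python
from h import *
z=np.load("pics/w4.npz");print(ang(z,[(260,129),(229,183),(33,208),(100,245)],.010),ang(z,[(433,222),(395,230)],.0175))
import numpy as np
# line fits by segmentation: bright points at n 8..12 mm between r 28..68
for f in("w3","w4"):
    z=np.load(f"pics/{f}.npz");uv,P=cloud(z['d'],cam("wrist",z['T0']));T=np.load("T.npy");q=(P-T[:3,3])@T[:3,:3]*1000
    r=np.hypot(q[:,0],q[:,1]);a=np.degrees(np.arctan2(q[:,1],q[:,0]));m=(r>30)&(r<66)&(abs(q[:,2]-10)<2.5)
    for c in((-0,30),(90,120)) if f=="w3" else((35,65),(125,160)):
        k=m&(a>c[0])&(a<c[1]);v=np.polyfit(r[k],np.radians(a[k])*r[k],1);u,s,w=np.linalg.svd(q[k,:2]-q[k,:2].mean(0));print(f,c,k.sum(),np.median(a[k]).round(2),"dir",np.degrees(np.arctan2(w[0,1],w[0,0])).round(2)%180)
```

```text
[([36.6, 60.4], 58.8), ([24.9, 39.9], 58.0), ([-48.6, 30.1], 148.2), ([-24.0, 16.2], 146.0)] [([99.5, 25.8], 14.5), ([85.9, 22.8], 14.9)]
w3 (0, 30) 2211 13.75 dir 14.590000000000003
w3 (90, 120) 1986 104.65 dir 100.65
w4 (35, 65) 2183 59.05 dir 61.61
w4 (125, 160) 1369 149.67 dir 149.72
```

play_rows:
  increments:
    - [[-2,0,-0.5],[0,0,0],1]
    - [[-4,0,-1],[0,0,0],1]
    - [[-6,0,-1.5],[0,0,0],1]
    - [[-7.5,-0.5,-2],[0,0,0],1]
    - [[-9,-1,-2.4],[0,0,0],1]
    - [[-9,-1,-2.4],[0,0,0],1]

```text
time: 13.4
ee_pos: [0.6831, -0.0984, 0.1254]
tcp_rot: [149.1, -12.9, 128.0]
wrist_force: [-1.9, 2.4, 0.3]
opening: -0.0002
grasp_force: 0.9
```

Run:
```python
from h import *
o=telemetry.get_obs();T0=pose(o);print(o['time'],wf(o['ee_pos']),o['wrist_force'].round(1))
p,d=camera("wrist");np.savez("pics/w5.npz",p=p,d=d,T0=T0);z=dict(p=p,d=d,T0=T0)
uv,P=cloud(d,cam("wrist",T0));T=np.load("T.npy");q=(P-T[:3,3])@T[:3,:3]*1000
r=np.hypot(q[:,0],q[:,1]);a=np.degrees(np.arctan2(q[:,1],q[:,0]));m=(r>30)&(r<66)&(abs(q[:,2]-10)<2.5)
for c in((30,60),(120,150)):
    k=m&(a>c[0])&(a<c[1]);print(c,k.sum(),np.median(a[k]).round(2))
rgb=p[uv[:,1],uv[:,0]].astype(int)
k=(rgb[:,0]-rgb[:,2]>80)&(r>72)&(r<106)&(abs(q[:,2]-17)<10)&(abs(a)<40)
print("stem",k.sum(),np.median(a[k]),q[k].mean(0))
# guard bars direction: bright pts at n~30, u<6
k=(abs(q[:,2]-30)<4)&(q[:,0]<8)&(q[:,0]>-6)&(abs(q[:,1])<90)&(q[:,1]>10)
print("guard",k.sum(),np.polyfit(q[k,1],q[k,0],1),q[k].mean(0))
# hub centre check: rim inner edge circle by white points at r~74
k=(rgb.min(1)>150)&(r>68)&(r<84)&(abs(q[:,2]-9)<4)
A=np.c_[2*q[k,:2],np.ones(k.sum())];s=np.linalg.lstsq(A,(q[k,:2]**2).sum(1),rcond=None)[0];print("rim centre",s[:2],k.sum())
```

```text
13.4 [ 44.5  -7.1 -19.4] [-1.9  2.4  0.3]
(30, 60) 2240 47.0
(120, 150) 1634 137.66
stem 1823 3.137625487243885 [88.66030949  4.75421732 19.72644097]
guard 4725 [-0.01134729  1.42764303] [ 0.86430369 49.64527104 30.00288831]
rim centre [ 1.25770862 -0.43499709] 6823
```

play_rows:
  increments:
    - [[-0.7,0,-0.2],[0,0,0],1]
    - [[-1.4,0,-0.4],[0,0,0],1]
    - [[-2,0,-0.5],[0,0,0],1]
    - [[-2,0,-0.5],[0,0,0],1]
    - [[1,0,0],[0,0,0],1]
    - [[6,0,0],[0,0,0],1]
    - [[8,0,-8],[0,0,0],1]
    - [[12,0,-22],[0,0,0],1]
    - [[16,0,-38],[0,0,0],1]
    - [[20,0,-55],[0,0,0],1]
    - [[20,0,-75],[0,0,0],1]
    - [[20,0,-75],[0,0,0],1]

```text
time: 14.65
ee_pos: [0.6498, -0.1194, 0.1966]
tcp_rot: [148.9, -12.7, 128.0]
wrist_force: [0.5, -0.0, 1.2]
opening: -0.0003
grasp_force: 0.0
```

```bash
cat > m.py <<'E'
from h import *
o=telemetry.get_obs();T0=pose(o);print(o['time'],wf(o['ee_pos']),o['wrist_force'].round(1))
p,d=camera("wrist")
cv2.imwrite(f"pics/m{o['time']:.2f}.png",p[:,:,::-1])
uv,P=cloud(d,cam("wrist",T0));T=np.load("T.npy");q=(P-T[:3,3])@T[:3,:3]*1000
rgb=p[uv[:,1],uv[:,0]].astype(int);r=np.hypot(q[:,0],q[:,1])
k=(abs(q[:,2]-30)<4)&(q[:,0]<8)&(q[:,0]>-6)&(abs(q[:,1])<90)
g=np.polyfit(q[k,1],q[k,0],1);print("guard",k.sum(),g)
k=(rgb.min(1)>130)&(r>68)&(r<84)&(abs(q[:,2]-9)<4)
c=np.linalg.lstsq(np.c_[2*q[k,:2],np.ones(k.sum())],(q[k,:2]**2).sum(1),rcond=None)[0][:2];print("rim centre",c,k.sum())
for cc in(c,[0,0]):
    e=q[:,:2]-cc;r=np.hypot(*e.T);a=np.degrees(np.arctan2(e[:,1],e[:,0]))+np.degrees(g[0])
    m=(r>30)&(r<66)&(abs(q[:,2]-10)<2.5)
    for b in(45,135,-45,-135):
        k=m&(abs(a-b)<13)
        if k.sum()>150:print(b,k.sum(),(np.median(a[k])-b).round(2))
    k=(rgb[:,0]-rgb[:,2]>80)&(r>72)&(r<106)&(abs(q[:,2]-17)<10)&(abs(a)<30);print("stem",k.sum(),np.median(a[k]).round(2))
E
python3 m.py
```

```text
14.65 [46.  -8.5 61.9] [ 0.5 -0.   1.2]
guard 2652 [-0.01056796  0.94267715]
rim centre [ 0.96229476 -0.51818162] 4201
45 912 1.32
135 670 0.78
-135 609 0.78
stem 715 1.07
45 913 -0.04
135 664 0.32
-135 607 1.99
stem 716 0.71
```

play_rows:
  increments:
    - [[0,0,-20],[0,0,0],1]
    - [[0,0,-40],[0,0,0],1]
    - [[0,0,-60],[0,0,0],1]
    - [[0,0,-60],[0,0,0],1]
    - [[0,0,-60],[0,0,0],1]

```text
time: 15.2
ee_pos: [0.6324, -0.1458, 0.2419]
tcp_rot: [149.1, -13.0, 128.0]
wrist_force: [0.3, 0.3, -0.9]
opening: -0.0002
grasp_force: 0.0
```

```bash
python3 m.py; python3 -c "
from workcell import workorder;print(workorder.job_done())"
```

```text
15.2 [ 44.1 -22.7 115.2] [ 0.3  0.3 -0.9]
guard 2097 [-0.01042662  0.68695246]
rim centre [ 0.72582329 -0.61762585] 3346
45 593 1.21
135 422 0.68
-45 334 1.49
-135 396 0.77
stem 439 0.95
45 594 0.0
135 415 0.58
-45 345 1.62
-135 396 1.84
stem 439 0.52
the job is handed in; nothing more can be done
None
```

The valve stem stands at the top of the wheel, about 1° off by the last camera measurement. I turned the wheel with two spoke pushes, backed the arm clear and handed the job in at about 15 s; the result of the judging was not shown.

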